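# Roll the paint caddy into its parking bay in the art room

### The arm

A 6-joint arm with a two-finger parallel gripper is mounted at the origin on the work surface. World frame = base frame: x ahead of the robot, y to its left, z up, the work surface at z = 0. Lengths are in m, angles in rad, forces in N, time in s.
With the tool pointing down it reaches from about 0.35 to 0.875 m from the base axis. Payload 15.5 kg.
Tool frame: the origin (TCP) lies midway between the tips of the shut fingers; the grasp point (between the pads) lies 19 mm behind it (robot.grasp_offset is the distance from the TCP to the grasp point, in m); z points along the fingers, y is the line along which they close (so a half turn about z gives the same grasp; the last joint's range is limited). The gripper opens to 85 mm and grips with 20 to 120 N. Pads are 22 mm wide; open, the fingers measure 114 mm over their backs; the gripper's body (76 mm by 85 mm) begins 54 mm behind the grasp point. The pads swing forward as they close: fully open they stand 13 mm farther back than shut.
Start: joints at [1.137, 0.494, 1.345, -0, 1.302, -0.096], TCP at [0.207, 0.59, 0.202] pointing down, gripper open.
Joint ranges: [-2.91, 2.91], [-0.82, 2.16], [0.22, 2.67], [-1.22, 4.37], [0.12, 2.79], [-3.08, 3.08]. Speed limits (rad/s): [1.89, 1.89, 2.57, 3.01, 3.01, 3.01].

### API

Orientations are given as a unit quaternion [w, x, y, z].
In Python, from workcell import robot gives the robot as it stands.
- The arm moves only by the tool apply_moves, never from a script. Its argument "moves" is a list of rows, each a list of 5 numbers: the shift along the tool's x, y, z in m, then the turn about the tool's z in rad, then the finger opening in m, from 0 to 0.0854. A call has exactly 10 rows; each row is the pose to reach, as a shift and turn from the pose commanded when the call began, along the tool's axes at that moment; what a row does not reach only later rows make up. A row lasts 1/10 s, in which the tool goes at most 50 mm and 8.59 degrees, less where a joint would pass 70% of its speed; a pose out of reach is approached as far as the arm can. A call with a gripper value outside its range is refused whole. The fingers move at their own pace and stop on an object; "grip_force" is the grip in N (left out, the last holds). Time passes only in rows, so rows that repeat a pose let the fingers close, or fill a call up. It gives the time, the measured TCP pose, the force, the opening and the grip force at its end, in the units of the state.
- robot.get_obs(): the state, without advancing time (a new reading comes with each control period).
- robot.grab_frame(name): name is "scene" or "top" or "wrist"; returns the picture (400x640x3 uint8, red, green, blue); there is no depth.
- robot.camera_params(name): a dict with "fx", "fy", "cx", "cy" (pixels), "k1" (the pictures are not rectified: a ray, as slopes to the right and down, at radius r is drawn at 1 + k1 r^2 times it, then the intrinsics apply), "extrinsics" (4x4, takes a point from camera to world coordinates); the wrist camera has in their place "T_tool_cam" (4x4, takes a point from camera to tool coordinates, whose origin is the TCP and whose axes are the flange's). Camera axes: x right, y down, z forward; pixel columns grow to the right and rows downward; lengths in m; the calibration is good to about 2 mm. A picture is of the moment at which its call begins: read the wrist's pose just before it. camera_params takes no time and is no camera call.
- robot.hand_in(): hands the job in; it is judged then, once.
Trained networks look in the newest picture that a camera, given by its name, has taken for a name from the list of things; names that differ only in an ending like _2 or _b are one class to them, and where a whole thing is asked for, a point or a joint stands for the part that bears it (a point fixed in the world has none). Each returns a list of dicts, best first, with "conf" (0 to 1); they miss things now and then, are a little off and sometimes report something else, mostly with a low value. They report only what shows in the picture. A call takes as long as a camera call.
- robot.recognise(query, camera): "bbox" ([centre column, centre row, width, height] in pixels, round what is visible of it).
- robot.masks_of(query, camera): "mask" (400x640 bool, what is visible of it) and "bbox" ([centre column, centre row, width, height] in pixels, round what is visible of it).
The state is a dict: "time_s": time; "joint_positions": joint angles; "qvel": joint speeds; "tau": joint torques, N m; "tcp_pos": TCP position; "eef_rot": TCP orientation; "contact_force": force on the tool from outside, world axes, zero at the start; "ft_torque": the same for the moment, N m; "finger_gap": opening from 0.0 (shut) to 1.0 (fully open); "grip_force": force on a finger pad.
Only numpy, scipy, OpenCV 4.12 (cv2) and the standard library are available. Lean on these libraries where they do the work, as an engineer would, in place of code of your own. Each camera call takes 0.05 s, during which the arm holds its last target. There are 200 camera calls.

### The job

Roll the little wheeled paint caddy forward across the table on all its wheels until both swivel castors trail straight while it is still outside the parking bay, then steer it nose first into the bay and lean its nose on the soft black buffer with a steady push of about 8 N for a good half second. Never bump or press the rails or buffer hard (15 N is too much), never lift or tip the caddy, and keep its bottles standing and everything else on the table where it is. Leave the caddy standing straight on the yellow mark, nose at the buffer, and let go.

Things in the scene. Friction and masses are not known exactly. Their poses are not given: they have to be found in the camera images.
- caddy: Plywood tray on wheels, loose, 0.65 to 1 kg laden: 160 mm long (x), 110 mm wide (y); underside 32, wall tops 73 mm up. Origin: on the table below the tray's centre; +x forward, +y left, z up; starts heading roughly to +y of the room, towards the bay. Fixed wheels (radius 13 mm) at x = -55, y = +-44 mm. Two front pockets hold bottles, tops 133 mm up; paint blocks behind. About 0.4 N of rolling drag.
- push_bar (a point): Middle of the caddy's red round push bar: 12 mm thick, 92 mm long across the caddy (its y) between thin steel uprights, axis 115 mm above the table and 100 mm behind the caddy's origin. Can be pinched from above or pushed; nothing is above it. Axes as the caddy's.
- castor_left (a joint): Swivel angle of the left front castor (rad, counter-clockwise from above); pivot at x = 45, y = 33 mm of the caddy, wheel radius 13 mm, trail 13 mm. 0: wheel straight behind its pivot, as when rolling forward; starts turned 0.8 to 2.3, free to turn right round; swings to 0 within some 60 to 90 mm of rolling forward.
- castor_right (a joint): The same for the right front castor, pivot at y = -33 mm; starts anywhere up to 2.3 rad either way.
- glue_bottle: White bottle with red cap, 42 mm across, 95 mm high, standing loose in the caddy's left front pocket; origin at its base. To stay standing.
- paint_bottle: Orange bottle with black cap, the same size, loose in the right front pocket; origin at its base. To stay standing.
- bay: Parking bay fixed to the table. Origin: on the table at the centre of the yellow outline (162 by 118 mm), where the caddy's origin shall come; +x is the direction of driving in. Two wooden side rails, 50 mm high, 12 mm thick, 120 mm apart inside (5 mm free each side of the caddy) from x = -80 to 120 mm, flared outwards to a mouth about 170 mm wide at x = -130 mm.
- stop: Blue block closing the bay, face at x = 120 mm; origin and axes those of bay. Its screw-set plunger carries a black rubber pad (32 mm across, 40 mm up) on which the caddy's nose (flat, 80 mm ahead of its origin) lands. The setting is not measured: pad face anywhere from x = 70 to 90 mm, new each time. The pad gives 1 mm per 2.5 N, 9 mm at most, returning slowly.
- tape_roll: White roll of tape lying flat, 90 mm across, 24 mm high. Bystander, loose; origin at the centre of its base. To be left where it is.
- bead_bowl: Pink bowl, 100 mm across, 35 mm high. Bystander, loose; origin at the centre of its base. To be left where it is.
- jar: Yellow jar with red lid, 64 mm across, 75 mm high. Bystander, loose; origin at the centre of its base. To be left where it is.
- blue_paint: Blue paint bottle, 54 mm across, 110 mm high. Bystander, loose; origin at the centre of its base. To be left where it is.
- brush_pot: Terracotta pot of brushes, 84 mm across, 85 mm high, brushes up to 170 mm. Bystander, loose; origin at the centre of its base. To be left where it is.
- clay_block: Terracotta-coloured clay block, 90 by 60 by 35 mm high. Bystander, loose; origin at the centre of its base. To be left where it is.

How it is judged:
By the outcome, as a careful person would: the job done as asked, in the order asked, and still so for the second after the job is handed in, with the robot touching nothing.
It also fails if it takes over 72 s, if anything falls off the work surface, if the arm or the gripper's body presses on something with over 40 N, if the wrist force passes 120 N, or if a joint passes its speed limit or range.

## Working session

There is one attempt and no reset: what is moved stays moved. The work goes in short steps, Python scripts to look and compute and a tool call to move; the robot and the scene stay as the last step left them, time stands still between calls to the robot, and variables do not carry over. Pictures are saved under pics/ and viewed, at most 10 in all, crops included, and the job is handed in when it is done.

Besides the shell and the picture viewer there is one more tool, called by a JSON object that holds its "api" and its "payload", one argument or row to a line. apply_moves: Moves the arm, as the interface text tells. Its arguments: {"type":"object","properties":{"moves":{"type":"array"},"grip_force":{"type":"number"}},"required":["moves"]}

```bash
ls; mkdir -p pics
python3 - <<'E'
from workcell import robot
import cv2,numpy as np
o=robot.get_obs();print({k:np.round(v,3) for k,v in o.items()})
for n in("top","scene"):
    f=robot.grab_frame(n);cv2.imwrite(f"pics/{n}0.png",f[...,::-1]);p=robot.camera_params(n);print(n,p)
print(robot.camera_params("wrist"))
E
```

```text
pics
{'time_s': np.float64(0.0), 'joint_positions': array([ 1.137,  0.494,  1.346,  0.   ,  1.303, -0.095]), 'qvel': array([-0.   ,  0.   ,  0.002, -0.   , -0.   , -0.002]), 'tau': array([-1.0000e-03, -8.8214e+01, -3.8387e+01, -0.0000e+00,  1.0000e-02,
       -0.0000e+00]), 'tcp_pos': array([0.207, 0.589, 0.202]), 'eef_rot': array([-0.   ,  0.168,  0.986, -0.001]), 'contact_force': array([-0.218,  0.046,  0.042]), 'ft_torque': array([ 0.012, -0.056,  0.03 ]), 'grip_force': np.float64(0.0), 'finger_gap': np.float64(1.002)}
top {'fx': 407.98376117093454, 'fy': 407.98376117093454, 'cx': 324.4406735084144, 'cy': 200.8208489159879, 'k1': -0.07797791840946257, 'extrinsics': array([[-0.01100462, -0.99332224,  0.11484696,  0.43783807],
       [-0.9998191 ,  0.00914862, -0.01667531, -0.04337886],
       [ 0.01551326, -0.11500969, -0.99324323,  0.96930174],
       [ 0.        ,  0.        ,  0.        ,  1.        ]])}
scene {'fx': 466.93856825408545, 'fy': 466.93856825408545, 'cx': 318.772247067286, 'cy': 204.0383642221858, 'k1': -0.09840624402110017, 'extrinsics': array([[-0.76196093,  0.33892783, -0.55185457,  1.27523302],
       [ 0.64762082,  0.39655588, -0.65063869,  0.79388601],
       [-0.00167839, -0.85315377, -0.52165681,  0.78122007],
       [ 0.        ,  0.        ,  0.        ,  1.        ]])}
{'fx': 299.0305165840888, 'fy': 299.0305165840888, 'cx': 319.76792166402294, 'cy': 199.33152655546337, 'k1': -0.04870687131647435, 'T_tool_cam': array([[ 2.07726943e-04, -9.48409251e-01, -3.17048655e-01,
         8.14538904e-02],
       [ 9.99999887e-01,  3.32504569e-04, -3.39454177e-04,
        -8.06629972e-05],
       [ 4.27361608e-04, -3.17048549e-01,  9.48409213e-01,
        -1.72305200e-01],
       [ 0.00000000e+00,  0.00000000e+00,  0.00000000e+00,
         1.00000000e+00]])}
```

View pics/top0.png

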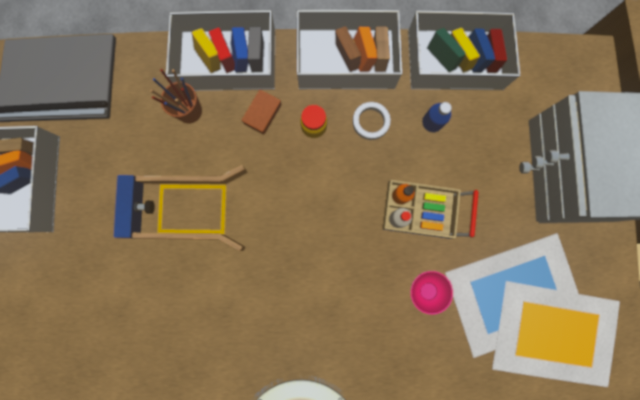

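View pics/scene0.png

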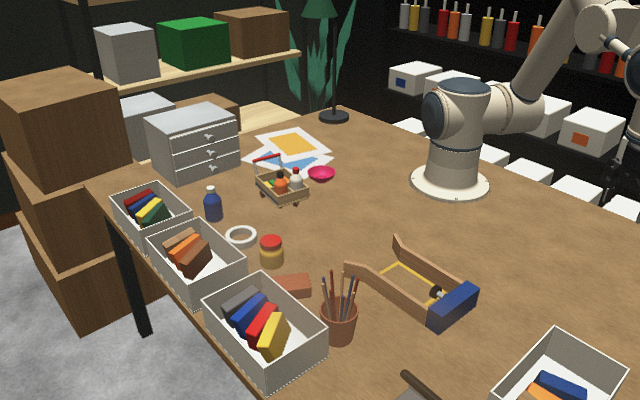

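```bash
cat > h.py <<'E'
import numpy as np,cv2
from scipy.spatial.transform import Rotation as R
from workcell import robot
def cam(n,obs=None):
    p=robot.camera_params(n)
    if n!="wrist": return p,p["extrinsics"]
    T=np.eye(4);T[:3,:3]=R.from_quat(np.roll(obs["eef_rot"],-1)).as_matrix();T[:3,3]=obs["tcp_pos"]
    return p,T@p["T_tool_cam"]
def world(px,z,pT):
    p,T=pT;px=np.atleast_2d(px).astype(float)
    d=(px-[p["cx"],p["cy"]])/[p["fx"],p["fy"]];s=d.copy()
    for _ in range(20): s=d/(1+p["k1"]*(s**2).sum(1,keepdims=True))
    v=np.c_[s,np.ones(len(s))]@T[:3,:3].T
    return (T[:3,3]+v*((z-T[2,3])/v[:,2])[:,None])[:,:2]
def colour(f,lo,hi):
    return cv2.inRange(cv2.cvtColor(f,cv2.COLOR_RGB2HSV),lo,hi)>0
def rect(m,z,pT):
    """min-area rect of mask pixels mapped on plane z: centre, sizes, angle(deg) of long side"""
    v,u=np.nonzero(m);w=world(np.c_[u,v],z,pT)
    b=cv2.boxPoints(cv2.minAreaRect((w*1000).astype(np.float32)))
    e=[b[1]-b[0],b[2]-b[1]];e.sort(key=np.linalg.norm)
    return b.mean(0),np.linalg.norm(e[1]),np.linalg.norm(e[0]),np.degrees(np.arctan2(e[1][1],e[1][0]))
E
python3 - <<'E'
from h import *
f=cv2.imread("pics/top0.png")[...,::-1].copy();c=cam("top")
robot.grab_frame("top")
b=robot.masks_of("push_bar","top")
for d in b[:2]:
    print("pb",d["conf"],d["bbox"])
def box(m,u0,v0,u1,v1):
    k=np.zeros_like(m);k[v0:v1,u0:u1]=m[v0:v1,u0:u1];return k
red=box(colour(f,(0,150,90),(8,255,255))|colour(f,(172,150,90),(180,255,255)),464,180,490,245)
print("bar",red.sum(),rect(red,.115,c))
v,u=np.nonzero(red);w=world(np.c_[u,v],.115,c)*1000
print(w.mean(0),np.linalg.svd(w-w.mean(0))[2][0])
y=box(colour(f,(20,150,110),(32,255,255)),150,175,235,240)
print("yel",y.sum(),rect(y,0,c))
bl=box(colour(f,(105,120,40),(125,255,255)),105,165,142,245);print("blue",bl.sum(),rect(bl,.05,c))
for q in("caddy","tape_roll","bead_bowl","jar","blue_paint","clay_block","brush_pot"):
    r=robot.recognise(q,"top")
    if r: print(q,r[0]["conf"],r[0]["bbox"],np.round(world(r[0]["bbox"][:2],.02,c)*1000))
cv2.imwrite("pics/crop.png",np.hstack([cv2.resize(f[160:260,95:255],None,fx=2.4,fy=2.4,interpolation=2),cv2.resize(f[160:260,365:505],None,fx=2.4,fy=2.4,interpolation=2)])[...,::-1])
E
```

```text
pb 0.91 [432.2, 211.8, 96.4, 63.5]
bar 255 (array([ 507.76648, -376.451  ], dtype=float32), np.float32(100.36022), np.float32(12.314934), np.float32(-8.752793))
[ 507.45432624 -376.30411348] [-0.9893031   0.14587451]
yel 1258 (array([535.5467, 258.9358], dtype=float32), np.float32(166.00417), np.float32(122.09703), np.float32(88.71932))
blue 911 (array([536.9227 , 401.66467], dtype=float32), np.float32(138.48889), np.float32(35.9903), np.float32(-0.7897414))
caddy 0.59 [430.1, 207.8, 95.1, 58.8] [[ 529. -309.]]
tape_roll 0.73 [371.7, 120.3, 39.0, 35.6] [[ 742. -175.]]
bead_bowl 0.69 [431.6, 289.7, 40.0, 43.0] [[ 338. -305.]]
jar 0.62 [312.0, 121.0, 27.0, 34.9] [[741. -32.]]
blue_paint 0.69 [437.1, 118.6, 30.2, 33.5] [[ 746. -336.]]
clay_block 0.74 [259.9, 110.2, 39.9, 41.5] [[769.  94.]]
brush_pot 0.95 [175.6, 97.8, 53.6, 56.3] [[804. 301.]]
```

View pics/crop.png

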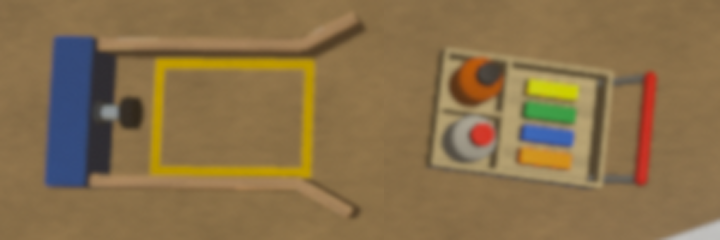

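{"api": "apply_moves", "payload": {
  "moves": [
    [-0.045,-0.028,-0.01,-0.04,0.05],
    [-0.09,-0.056,-0.02,-0.08,0.05],
    [-0.135,-0.084,-0.03,-0.12,0.05],
    [-0.18,-0.112,-0.04,-0.16,0.05],
    [-0.225,-0.14,-0.05,-0.2,0.05],
    [-0.27,-0.168,-0.05,-0.24,0.05],
    [-0.315,-0.195,-0.05,-0.28,0.05],
    [-0.345,-0.215,-0.05,-0.31,0.05],
    [-0.362,-0.223,-0.05,-0.32,0.05],
    [-0.362,-0.223,-0.05,-0.32,0.05]
  ]
}}

```text
time_s: 1.55
tcp_pos: [0.4772, 0.2565, 0.2521]
eef_rot: [0.0, 0.011, 1.0, -0.0]
contact_force: [0.3, 0.9, -0.5]
finger_gap: 0.581
grip_force: 0.0
```

Run:
```python
from h import *
o=robot.get_obs();f=robot.grab_frame("wrist");cv2.imwrite("pics/w1.png",f[...,::-1]);c=cam("wrist",o)
print(o["time_s"],o["tcp_pos"],o["eef_rot"],o["contact_force"],o["finger_gap"])
y=colour(f,(20,150,110),(32,255,255));n,l,s,_=cv2.connectedComponentsWithStats(y.astype(np.uint8));k=1+s[1:,4].argmax()
print("yel",s[k],rect(l==k,0,c))
```

```text
1.55 [0.47719411 0.25653373 0.25212052] [ 4.76391471e-04  1.05913049e-02  9.99943773e-01 -2.19980014e-04] [ 0.31691077  0.85691132 -0.51544948] 0.5808880372267442
yel [ 265  164  113   70 1825] (array([538.6    , 256.69186], dtype=float32), np.float32(164.03879), np.float32(109.12867), np.float32(88.81533))
```

View pics/w1.png

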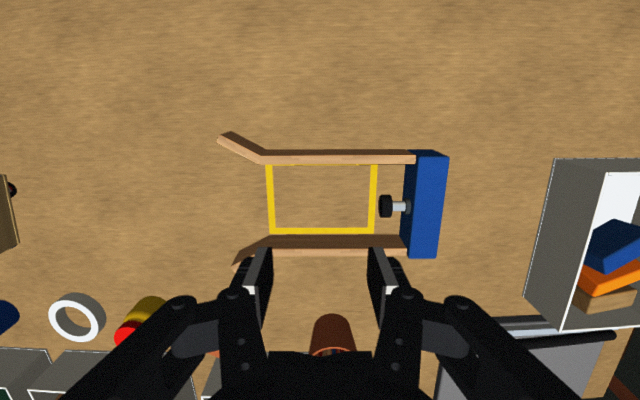

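{"api": "apply_moves", "payload": {
  "moves": [
    [-0.003,-0.045,0,0.01,0.05],
    [-0.006,-0.09,0,0.025,0.05],
    [-0.009,-0.135,0,0.04,0.05],
    [-0.012,-0.18,0,0.055,0.05],
    [-0.015,-0.225,0,0.07,0.05],
    [-0.018,-0.27,0,0.085,0.05],
    [-0.021,-0.315,0,0.1,0.05],
    [-0.024,-0.36,0,0.11,0.05],
    [-0.027,-0.405,0,0.125,0.05],
    [-0.03,-0.45,0,0.125,0.05]
  ]
}}

```text
time_s: 2.6
tcp_pos: [0.4968, -0.1918, 0.2523]
eef_rot: [0.0, 0.071, 0.997, 0.0]
contact_force: [1.4, -0.1, 0.5]
finger_gap: 0.584
grip_force: 0.0
```

```bash
cat >> h.py <<'E'
def to(x,y,z,heading,o=None):
    """tool-frame shift and turn taking the TCP to world x,y,z, tool y at heading (deg)"""
    o=o or robot.get_obs();M=R.from_quat(np.roll(o["eef_rot"],-1)).as_matrix()
    h=np.degrees(np.arctan2(M[1,1],M[0,1]))
    print("t",o["time_s"],"tcp",np.round(o["tcp_pos"],4),"head",round(h,2),"F",np.round(o["contact_force"],2),"shift",np.round(M.T@(np.array([x,y,z])-o["tcp_pos"]),4),"turn",round(np.radians(h-heading),4))
E
python3 -c "
from h import *
to(.5075,-.376,.2,81.6)"
```

```text
t 2.6 tcp [ 0.4968 -0.1918  0.2523] head 81.84 F [ 1.36 -0.07  0.52] shift [-0.0368 -0.1808  0.0522] turn 0.0041
```

{"api": "apply_moves", "payload": {
  "moves": [
    [-0.008,-0.04,0.006,0.004,0.05],
    [-0.016,-0.08,0.014,0.004,0.05],
    [-0.024,-0.12,0.024,0.004,0.05],
    [-0.032,-0.155,0.034,0.004,0.05],
    [-0.0365,-0.175,0.044,0.004,0.05],
    [-0.037,-0.181,0.052,0.004,0.05],
    [-0.037,-0.181,0.052,0.004,0.05],
    [-0.037,-0.181,0.052,0.004,0.05],
    [-0.037,-0.181,0.052,0.004,0.05],
    [-0.037,-0.181,0.052,0.004,0.05]
  ]
}}

```text
time_s: 3.6
tcp_pos: [0.508, -0.3748, 0.2008]
eef_rot: [0.0, 0.073, 0.997, -0.0]
contact_force: [0.1, 0.3, 1.4]
finger_gap: 0.583
grip_force: 0.0
```

Run:
```python
from h import *
o=robot.get_obs();f=robot.grab_frame("wrist");cv2.imwrite("pics/w2.png",f[...,::-1]);c=cam("wrist",o)
red=colour(f,(0,150,70),(6,255,255))|colour(f,(174,150,70),(180,255,255))
n,l,s,_=cv2.connectedComponentsWithStats(red.astype(np.uint8))
for k in np.argsort(-s[1:,4])[:3]+1:
    v,u=np.nonzero(l==k);w=world(np.c_[u,v],.115,c)*1000;d=np.linalg.svd(w-w.mean(0),full_matrices=False)[2][0];t=(w-w.mean(0))@d
    print(s[k],w.mean(0),d,w.mean(0)+d*(t.max()+t.min())/2,np.ptp(t))
to(.5075,-.376,.096,81.6,o)
```

```text
[ 310  136   14  111 1357] [ 504.23438638 -377.53538798] [ 0.98921399 -0.14647758] [ 507.62163505 -378.03695385] 104.22494123023013
[ 578  296   48   36 1126] [692.27443735 -81.55853043] [-0.21836321 -0.97586757] [691.9569747 -82.9772745] 54.375015511762605
[477 157  29  25 474] [ 507.0926384  -218.60935293] [-0.26525062 -0.9641795 ] [ 506.9378662  -219.17194609] 24.652390684328523
t 3.6 tcp [ 0.508  -0.3748  0.2008] head 81.64 F [0.07 0.34 1.44] shift [ 0.0004 -0.0012  0.1048] turn 0.0007
```

View pics/w2.png

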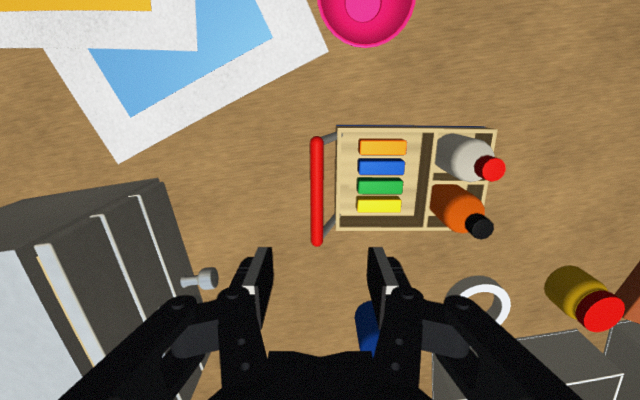

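{"api": "apply_moves", "payload": {
  "moves": [
    [0,-0.002,0.02,0,0.04],
    [0,-0.002,0.04,0,0.04],
    [0,-0.002,0.06,0,0.04],
    [0,-0.002,0.08,0,0.04],
    [0,-0.002,0.095,0,0.04],
    [0,-0.002,0.102,0,0.04],
    [0,-0.002,0.105,0,0.04],
    [0,-0.002,0.105,0,0.04],
    [0,-0.002,0.105,0,0.03],
    [0,-0.002,0.105,0,0.02]
  ],
  "grip_force": 25
}}

```text
time_s: 4.65
tcp_pos: [0.5077, -0.3779, 0.0959]
eef_rot: [0.001, 0.073, 0.997, -0.0]
contact_force: [-0.4, 0.1, -0.8]
finger_gap: 0.235
grip_force: 0.0
```

{"api": "apply_moves", "payload": {
  "moves": [
    [0,0,0,0,0.016],
    [0,0,0,0,0.013],
    [0,0,0,0,0.01],
    [0,0,0,0,0.008],
    [0,0,0,0,0.005],
    [0,0,0,0,0.005],
    [0,0,0,0,0.005],
    [0,0,0,0,0.005],
    [0,0,0,0,0.005],
    [0,0,0,0,0.005]
  ],
  "grip_force": 25
}}

```text
time_s: 5.65
tcp_pos: [0.5073, -0.3776, 0.0951]
eef_rot: [0.0, 0.073, 0.997, -0.0]
contact_force: [1.1, -0.2, -0.4]
finger_gap: 0.057
grip_force: 0.0
```

```bash
python3 -c "
from h import *
to(.5075,-.377,.096,81.6);o=robot.get_obs();print(o['ft_torque'],o['finger_gap'],o['grip_force'])"
```

```text
t 5.65 tcp [ 0.5073 -0.3776  0.0951] head 81.59 F [ 1.12 -0.22 -0.4 ] shift [-0.0001  0.0006 -0.0009] turn -0.0002
[0.04082143 0.03022592 0.04368127] 0.05687109486229917 0.0
```

Run:
```python
from h import *
f=robot.grab_frame("wrist");t=robot.grab_frame("top")
cv2.imwrite("pics/w3.png",np.hstack([f[:, 150:550],cv2.resize(t[150:275,360:560],(400,250))[:, :].copy() if 0 else cv2.copyMakeBorder(cv2.resize(t[150:275,360:560],(400,250)),0,150,0,0,0)])[...,::-1])
```

```text
(no output)
```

View pics/w3.png

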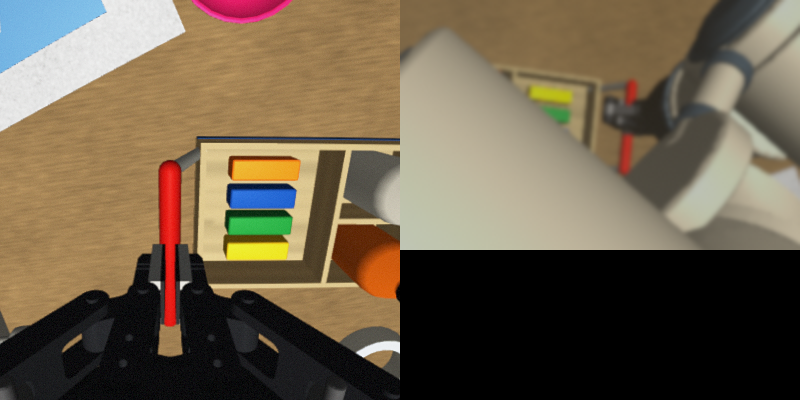

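{"api": "apply_moves", "payload": {
  "moves": [
    [0,0,0,0,0],
    [0,0,0,0,0],
    [0,0,0,0,0],
    [0,0,0,0,0],
    [0,0,0,0,0],
    [0,0,0,0,0],
    [0,0,0,0,0],
    [0,0,0,0,0],
    [0,0,0,0,0],
    [0,0,0,0,0]
  ],
  "grip_force": 25
}}

```text
time_s: 6.75
tcp_pos: [0.5073, -0.3776, 0.0951]
eef_rot: [-0.0, 0.073, 0.997, 0.0]
contact_force: [0.6, -0.2, -0.3]
finger_gap: 0.004
grip_force: 0.0
```

Run:
```python
from h import *
o=robot.get_obs();print(o["finger_gap"],o["grip_force"],o["contact_force"],o["ft_torque"])
f=robot.grab_frame("wrist");s=robot.grab_frame("scene")
cv2.imwrite("pics/w4.png",np.hstack([cv2.resize(f[130:350,240:400],(400,550)),cv2.resize(s[130:240,215:295],(400,550))])[...,::-1])
```

```text
0.0037948765685717318 0.0 [ 0.59759877 -0.23270744 -0.29800246] [ 0.01348061 -0.05228529  0.02676397]
```

View pics/w4.png

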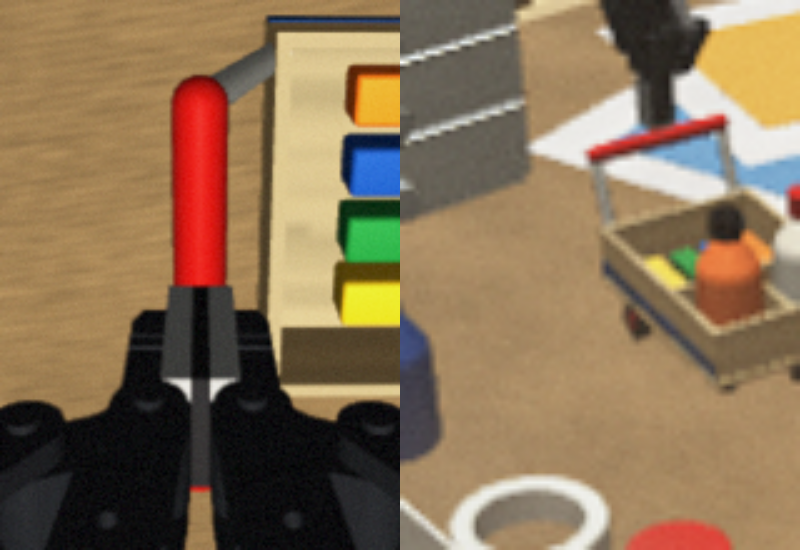

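{"api": "apply_moves", "payload": {
  "moves": [
    [0,0,0,0,0.03],
    [0,0,0,0,0.04],
    [0,0,0,0,0.04],
    [0,0,0,0,0.04],
    [0,0,0,0,0.04],
    [0,0,0.005,0,0.04],
    [0,0,0.01,0,0.04],
    [0,0,0.014,0,0.04],
    [0,0,0.016,0,0.04],
    [0,0,0.016,0,0.04]
  ]
}}

```text
time_s: 7.85
tcp_pos: [0.5071, -0.3774, 0.0786]
eef_rot: [-0.0, 0.073, 0.997, 0.0]
contact_force: [-0.5, -1.1, 0.8]
finger_gap: 0.467
grip_force: 0.0
```

{"api": "apply_moves", "payload": {
  "moves": [
    [0,0,0,0,0.03],
    [0,0,0,0,0.02],
    [0,0,0,0,0.015],
    [0,0,0,0,0.01],
    [0,0,0,0,0.005],
    [0,0,0,0,0.0],
    [0,0,0,0,0.0],
    [0,0,0,0,0.0],
    [0,0,0,0,0.0],
    [0,0,0,0,0.0]
  ]
}}

```text
time_s: 8.85
tcp_pos: [0.5074, -0.3776, 0.0792]
eef_rot: [0.0, 0.073, 0.997, -0.0]
contact_force: [-0.0, -0.2, 3.7]
finger_gap: 0.129
grip_force: 24.6
```

```bash
cat >> h.py <<'E'
BC=np.array([.535,.258]);BH=np.radians(88.8)
def plan(svals,L,off=0.,lat=0.,dphi=0.,dz=0.):
    """tool rows for rear axle progress svals (m); Hermite onto bay axis (shifted left by lat) in length L; off: TCP's offset left of bar middle; dphi: caddy heading minus tool heading (deg)"""
    o=robot.get_obs();M=R.from_quat(np.roll(o["eef_rot"],-1)).as_matrix();h=np.arctan2(M[1,1],M[0,1])+np.radians(dphi)
    u=lambda t:np.array([np.cos(t),np.sin(t)])
    bar=o["tcp_pos"][:2]-off*u(h+np.pi/2)
    A=bar+.045*u(h)-BC;a0=A@u(BH);e0=A@u(BH+np.pi/2)-lat;p=np.tan(h-BH)
    print("t",o["time_s"],"tcp",np.round(o["tcp_pos"],4),"a,e,phi",np.round([a0*1e3,e0*1e3,np.degrees(h-BH)],2),"F",np.round(o["contact_force"],2))
    for s in svals:
        q=min(s/L,1);e=e0*(2*q**3-3*q*q+1)+L*p*(q**3-2*q*q+q);d=e0*(6*q*q-6*q)/L+p*(3*q*q-4*q+1)
        hh=BH+np.arctan(d);B=BC+(a0+s)*u(BH)+(e+lat)*u(BH+np.pi/2)-.045*u(hh)+off*u(hh+np.pi/2)
        v=M.T@np.r_[B-o["tcp_pos"][:2],dz]
        print("[%.4f, %.4f, %.4f, %.3f, 0]"%(*v,h-hh))
E
python3 - <<'E'
from h import *
plan([.002,.006,.012,.02,.029,.038,.047,.056,.065,.074,.083,.092,.101,.11,.12,.13,.14,.15,.16,.168,.176,.184,.19,.195,.198,.2],.2)
E
```

```text
t 8.85 tcp [ 0.5074 -0.3776  0.0792] a,e,phi [-591.43    8.62   -7.21] F [-0.05 -0.24  3.71]
[-0.0001, 0.0020, -0.0000, -0.002, 0]
[-0.0003, 0.0060, -0.0000, -0.007, 0]
[-0.0006, 0.0121, -0.0000, -0.014, 0]
[-0.0008, 0.0201, -0.0000, -0.023, 0]
[-0.0010, 0.0292, -0.0000, -0.033, 0]
[-0.0011, 0.0382, -0.0000, -0.042, 0]
[-0.0010, 0.0473, -0.0000, -0.051, 0]
[-0.0009, 0.0563, -0.0000, -0.059, 0]
[-0.0007, 0.0653, -0.0000, -0.067, 0]
[-0.0004, 0.0743, -0.0000, -0.074, 0]
[0.0000, 0.0833, -0.0000, -0.081, 0]
[0.0005, 0.0923, -0.0000, -0.088, 0]
[0.0010, 0.1013, -0.0000, -0.093, 0]
[0.0017, 0.1103, -0.0000, -0.099, 0]
[0.0024, 0.1203, -0.0000, -0.104, 0]
[0.0033, 0.1303, -0.0000, -0.109, 0]
[0.0042, 0.1402, -0.0000, -0.113, 0]
[0.0052, 0.1502, -0.0000, -0.117, 0]
[0.0062, 0.1601, -0.0000, -0.120, 0]
[0.0071, 0.1681, -0.0000, -0.122, 0]
[0.0080, 0.1760, -0.0000, -0.123, 0]
[0.0090, 0.1840, -0.0000, -0.125, 0]
[0.0097, 0.1899, -0.0000, -0.125, 0]
[0.0103, 0.1949, -0.0000, -0.126, 0]
[0.0107, 0.1979, -0.0000, -0.126, 0]
[0.0109, 0.1999, -0.0000, -0.126, 0]
```

{"api": "apply_moves", "payload": {
  "moves": [
    [-0.0001,0.002,-0.0005,-0.002,0],
    [-0.0003,0.006,-0.001,-0.007,0],
    [-0.0006,0.012,-0.001,-0.014,0],
    [-0.0008,0.02,-0.001,-0.023,0],
    [-0.001,0.029,-0.001,-0.033,0],
    [-0.0011,0.038,-0.001,-0.042,0],
    [-0.001,0.0465,-0.001,-0.05,0],
    [-0.0009,0.053,-0.001,-0.056,0],
    [-0.0008,0.057,-0.001,-0.06,0],
    [-0.0008,0.059,-0.001,-0.061,0]
  ]
}}

```text
time_s: 9.85
tcp_pos: [0.5168, -0.3189, 0.0801]
eef_rot: [-0.0, 0.043, 0.999, 0.0]
contact_force: [-0.4, -0.6, -0.6]
finger_gap: 0.129
grip_force: 24.4
```

Run:
```python
from h import *
o=robot.get_obs();print(o["ft_torque"],o["finger_gap"],o["grip_force"])
plan([.002,.006,.012,.02,.03,.041,.052,.063,.074,.085,.096,.107,.117,.125,.132,.137,.139,.14],.14)
```

```text
[-0.1544297   0.00228409  0.03014895] 0.12913888770622656 24.44863736629486
t 9.85 tcp [ 0.5168 -0.3189  0.0801] a,e,phi [-532.2     3.23   -3.68] F [-0.44 -0.55 -0.55]
[-0.0001, 0.0020, 0.0000, -0.002, 0]
[-0.0002, 0.0060, 0.0000, -0.005, 0]
[-0.0004, 0.0120, 0.0000, -0.010, 0]
[-0.0006, 0.0200, 0.0000, -0.016, 0]
[-0.0007, 0.0301, 0.0000, -0.023, 0]
[-0.0007, 0.0411, 0.0000, -0.030, 0]
[-0.0006, 0.0521, 0.0000, -0.037, 0]
[-0.0005, 0.0631, 0.0000, -0.042, 0]
[-0.0002, 0.0741, 0.0000, -0.048, 0]
[0.0002, 0.0851, 0.0000, -0.052, 0]
[0.0006, 0.0961, 0.0000, -0.056, 0]
[0.0011, 0.1071, 0.0000, -0.059, 0]
[0.0016, 0.1170, 0.0000, -0.061, 0]
[0.0020, 0.1250, 0.0000, -0.063, 0]
[0.0024, 0.1320, 0.0000, -0.064, 0]
[0.0027, 0.1370, 0.0000, -0.064, 0]
[0.0028, 0.1390, 0.0000, -0.064, 0]
[0.0029, 0.1400, 0.0000, -0.064, 0]
```

{"api": "apply_moves", "payload": {
  "moves": [
    [-0.0001,0.002,0.0003,-0.002,0],
    [-0.0002,0.006,0.0003,-0.005,0],
    [-0.0004,0.012,0.0003,-0.01,0],
    [-0.0006,0.02,0.0003,-0.016,0],
    [-0.0007,0.03,0.0003,-0.023,0],
    [-0.0007,0.041,0.0003,-0.03,0],
    [-0.0006,0.052,0.0003,-0.037,0],
    [-0.0005,0.06,0.0003,-0.041,0],
    [-0.0004,0.065,0.0003,-0.044,0],
    [-0.0004,0.067,0.0003,-0.045,0]
  ]
}}

```text
time_s: 10.85
tcp_pos: [0.5229, -0.2519, 0.0798]
eef_rot: [-0.0, 0.02, 1.0, 0.0]
contact_force: [-0.1, -0.5, -1.2]
finger_gap: 0.123
grip_force: 24.5
```

Run:
```python
from h import *
plan([.002,.006,.012,.02,.03,.041,.052,.063,.074,.085,.096,.107,.118,.128,.136,.142,.146,.147,.148,.148],.09)
```

```text
t 10.85 tcp [ 0.5229 -0.2519  0.0798] a,e,phi [-465.09    0.53   -1.1 ] F [-0.13 -0.52 -1.2 ]
[-0.0000, 0.0020, 0.0000, -0.001, 0]
[-0.0001, 0.0060, 0.0000, -0.003, 0]
[-0.0002, 0.0120, 0.0000, -0.005, 0]
[-0.0003, 0.0200, 0.0000, -0.008, 0]
[-0.0003, 0.0300, 0.0000, -0.011, 0]
[-0.0003, 0.0410, 0.0000, -0.014, 0]
[-0.0002, 0.0520, 0.0000, -0.016, 0]
[-0.0001, 0.0630, 0.0000, -0.018, 0]
[0.0000, 0.0740, 0.0000, -0.019, 0]
[0.0002, 0.0850, 0.0000, -0.019, 0]
[0.0004, 0.0960, 0.0000, -0.019, 0]
[0.0007, 0.1070, 0.0000, -0.019, 0]
[0.0009, 0.1180, 0.0000, -0.019, 0]
[0.0011, 0.1280, 0.0000, -0.019, 0]
[0.0012, 0.1360, 0.0000, -0.019, 0]
[0.0013, 0.1420, 0.0000, -0.019, 0]
[0.0014, 0.1460, 0.0000, -0.019, 0]
[0.0014, 0.1470, 0.0000, -0.019, 0]
[0.0014, 0.1480, 0.0000, -0.019, 0]
[0.0014, 0.1480, 0.0000, -0.019, 0]
```

{"api": "apply_moves", "payload": {
  "moves": [
    [0,0,0,0,0.02],
    [0,0,0,0,0.03],
    [0,0,0,0,0.03],
    [0,0,0.002,0,0.03],
    [0,0,0.005,0,0.03],
    [0,0,0.008,0,0.03],
    [0,0,0.01,0,0.03],
    [0,0,0.01,0,0.03],
    [0,0,0.01,0,0.025],
    [0,0,0.01,0,0.02]
  ]
}}

```text
time_s: 11.85
tcp_pos: [0.5229, -0.2526, 0.0699]
eef_rot: [0.0, 0.02, 1.0, -0.0]
contact_force: [0.1, -0.6, 1.4]
finger_gap: 0.235
grip_force: 0.0
```

{"api": "apply_moves", "payload": {
  "moves": [
    [0,0,0,0,0.016],
    [0,0,0,0,0.013],
    [0,0,0,0,0.01],
    [0,0,0,0,0.005],
    [0,0,0,0,0.0],
    [0,0,0,0,0.0],
    [0,0,0,0,0.0],
    [0,0,0,0,0.0],
    [0,0,0,0,0.0],
    [0,0,0,0,0.0]
  ]
}}

```text
time_s: 12.85
tcp_pos: [0.523, -0.2526, 0.0698]
eef_rot: [0.0, 0.02, 1.0, -0.0]
contact_force: [-0.6, -0.2, 3.5]
finger_gap: 0.13
grip_force: 24.6
```

Run:
```python
from h import *
o=robot.get_obs();to(.5,0,.07,88.8,o);print(o["ft_torque"],o["finger_gap"],o["grip_force"])
t=robot.grab_frame("top");f=robot.grab_frame("wrist")
cv2.imwrite("pics/w5.png",np.hstack([f[100:400,180:580],cv2.resize(t[150:262,90:460][:, 220:],(400,300))])[...,::-1])
```

```text
t 12.85 tcp [ 0.523  -0.2526  0.0698] head 87.66 F [-0.6  -0.17  3.5 ] shift [ 3.320e-02  2.515e-01 -2.000e-04] turn -0.0198
[-0.01374587  0.05657231  0.02197099] 0.1304975729301725 24.5553320646286
```

View pics/w5.png

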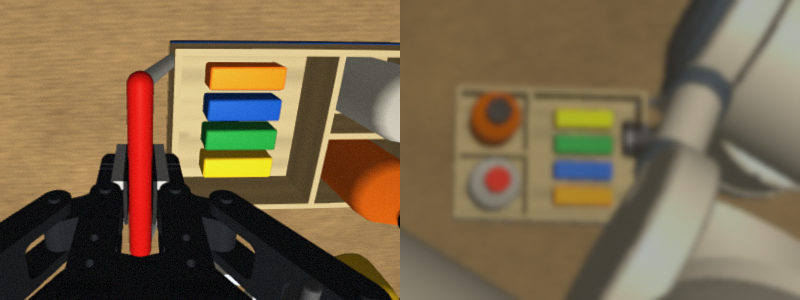

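{"api": "apply_moves", "payload": {
  "moves": [
    [0,0.002,-0.0004,-0.001,0],
    [-0.0001,0.006,-0.0008,-0.003,0],
    [-0.0002,0.012,-0.0008,-0.005,0],
    [-0.0003,0.02,-0.0008,-0.008,0],
    [-0.0003,0.03,-0.0008,-0.011,0],
    [-0.0003,0.041,-0.0008,-0.014,0],
    [-0.0002,0.052,-0.0008,-0.016,0],
    [-0.0001,0.063,-0.0008,-0.018,0],
    [0,0.074,-0.0008,-0.019,0],
    [0.0002,0.085,-0.0008,-0.02,0]
  ]
}}

```text
time_s: 13.95
tcp_pos: [0.5261, -0.1666, 0.0706]
eef_rot: [-0.0, 0.01, 1.0, 0.0]
contact_force: [-0.3, -1.4, -0.8]
finger_gap: 0.128
grip_force: 24.4
```

Run:
```python
from h import *
plan([.011,.022,.033,.043,.051,.057,.061,.062,.063,.063],.06)
```

```text
t 13.95 tcp [ 0.5261 -0.1666  0.0706] a,e,phi [-3.7969e+02 -1.0000e-02  2.0000e-02] F [-0.28 -1.43 -0.77]
[0.0000, 0.0110, 0.0000, 0.000, 0]
[0.0000, 0.0220, 0.0000, 0.000, 0]
[0.0000, 0.0330, 0.0000, 0.000, 0]
[0.0000, 0.0430, 0.0000, 0.000, 0]
[0.0000, 0.0510, 0.0000, 0.000, 0]
[0.0000, 0.0570, 0.0000, 0.000, 0]
[0.0000, 0.0610, 0.0000, 0.000, 0]
[0.0000, 0.0620, 0.0000, 0.000, 0]
[-0.0000, 0.0630, 0.0000, 0.000, 0]
[-0.0000, 0.0630, 0.0000, 0.000, 0]
```

{"api": "apply_moves", "payload": {
  "moves": [
    [0,0.011,0.0002,0,0],
    [0,0.022,0.0002,0,0],
    [0,0.033,0.0002,0,0],
    [0,0.043,0.0002,0,0],
    [0,0.051,0.0002,0,0],
    [0,0.057,0.0002,0,0],
    [0,0.061,0.0002,0,0],
    [0,0.062,0.0002,0,0],
    [0,0.063,0.0002,0,0],
    [0,0.063,0.0002,0,0]
  ]
}}

```text
time_s: 14.95
tcp_pos: [0.5275, -0.1048, 0.0704]
eef_rot: [0.0, 0.011, 1.0, 0.0]
contact_force: [-0.4, 1.1, -1.6]
finger_gap: 0.127
grip_force: 24.4
```

Run:
```python
from h import *
plan([],.06)
t=robot.grab_frame("top");s=robot.grab_frame("scene");np.save("t6.npy",t)
c=cam("top")
m=robot.masks_of("caddy","scene")
print([(d["conf"],np.round(d["bbox"])) for d in m[:1]])
T=cv2.resize(t[165:250,95:365],(800,252),interpolation=cv2.INTER_CUBIC)
cv2.imwrite("pics/w6.png",np.vstack([T,cv2.resize(s[160:360,220:520],(522,348)) if 0 else cv2.copyMakeBorder(cv2.resize(s[150:350,220:520],(510,340)),0,0,0,290,0)])[...,::-1])
```

```text
t 14.95 tcp [ 0.5275 -0.1048  0.0704] a,e,phi [-3.1784e+02 -9.0000e-02 -0.0000e+00] F [-0.4   1.12 -1.61]
[(0.89, array([334., 217.,  73.,  64.]))]
```

View pics/w6.png

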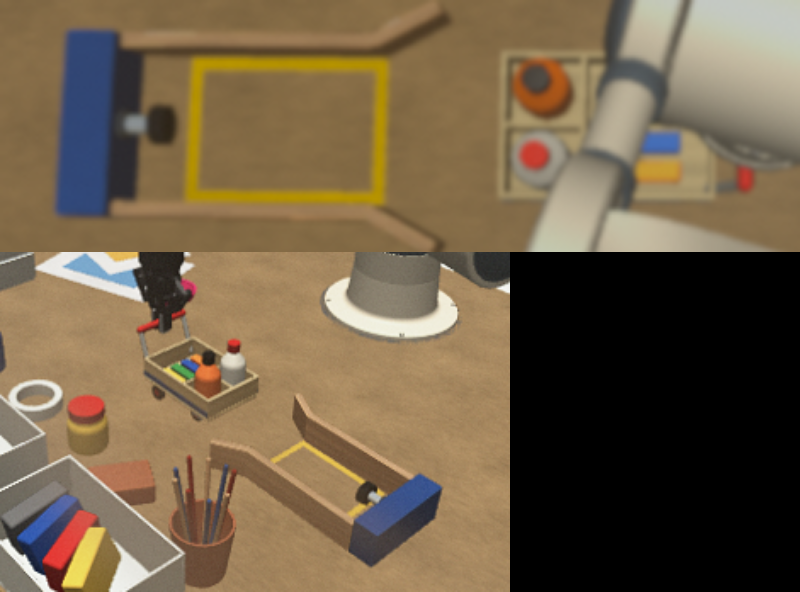

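Run:
```python
from h import *
from scipy.signal import find_peaks
t=np.load("t6.npy").astype(float);c=cam("top")
def prof(u0,u1,v0,v1):
    p=t[v0:v1,u0:u1].mean(1);return p
for u0,u1,v0,v1,n in((140,180,168,250,"rails"),(264,267,170,245,"nosewall"),(268,271,170,245,"n2")):
    p=prof(u0,u1,v0,v1);print(n);print([(v0+i,int(x[0]),int(x[1]),int(x[2])) for i,x in enumerate(p) if i<28 or i>len(p)-28])
p=t[200:206,255:275].mean(0);print("nosecol",[(255+i,int(x[0]),int(x[2])) for i,x in enumerate(p)])
```

```text
rails
[(168, 128, 103, 67), (169, 128, 104, 67), (170, 128, 103, 67), (171, 128, 104, 67), (172, 128, 103, 67), (173, 129, 104, 67), (174, 132, 107, 71), (175, 143, 116, 79), (176, 154, 124, 87), (177, 158, 126, 89), (178, 156, 124, 87), (179, 147, 116, 81), (180, 125, 98, 67), (181, 94, 73, 48), (182, 82, 64, 40), (183, 99, 78, 42), (184, 125, 101, 42), (185, 143, 116, 32), (186, 149, 121, 32), (187, 148, 120, 34), (188, 142, 115, 47), (189, 135, 109, 55), (190, 130, 106, 59), (191, 129, 104, 59), (192, 129, 104, 59), (193, 129, 105, 60), (194, 129, 105, 60), (195, 129, 105, 61), (223, 133, 107, 61), (224, 133, 108, 61), (225, 133, 108, 62), (226, 133, 108, 61), (227, 133, 108, 60), (228, 137, 111, 56), (229, 145, 118, 46), (230, 152, 123, 31), (231, 155, 125, 31), (232, 157, 126, 48), (233, 158, 126, 69), (234, 159, 125, 83), (235, 158, 125, 87), (236, 153, 121, 85), (237, 142, 111, 77), (238, 129, 101, 67), (239, 126, 101, 65), (240, 129, 104, 67), (241, 129, 105, 68), (242, 130, 105, 68), (243, 130, 105, 68), (244, 130, 105, 68), (245, 130, 105, 68), (246, 130, 105, 68), (247, 13
[... 2013 characters left out ...]
42, 102), (228, 159, 141, 101), (229, 159, 141, 101), (230, 160, 142, 102), (231, 149, 132, 95), (232, 129, 112, 80), (233, 123, 103, 72), (234, 127, 104, 71), (235, 130, 107, 72), (236, 131, 106, 72), (237, 130, 107, 72), (238, 130, 106, 71), (239, 131, 107, 72), (240, 131, 107, 72), (241, 132, 108, 72), (242, 132, 108, 72), (243, 132, 108, 72), (244, 133, 109, 73)]
nosecol [(255, 135, 72), (256, 136, 72), (257, 137, 73), (258, 137, 73), (259, 137, 73), (260, 137, 73), (261, 137, 73), (262, 140, 77), (263, 150, 87), (264, 155, 95), (265, 139, 86), (266, 117, 71), (267, 128, 78), (268, 155, 98), (269, 166, 104), (270, 164, 100), (271, 158, 91), (272, 154, 80), (273, 150, 70), (274, 145, 61)]
```

Run:
```python
from h import *
c=cam("top")
k=world([[267,181.4],[267,231.7],[262.7,203]],.073,c)*1e3
r=world([[160,174.9],[160,180.1],[160,232.6],[160,237.2]],.05,c)*1e3
y=world([[160,183.7],[160,188.7],[160,228.7],[160,232]],0,c)*1e3
print(k,r,y,k[:2].mean(0),r[[0,3]].mean(0),r[[1,2]].mean(0),y[[0,3]].mean(0))
```

```text
[[586.11152441  68.79909104]
 [474.49417338  68.25497343]
 [537.88609537  78.03668368]] [[607.67988971 319.05727636]
 [595.54831579 318.57886112]
 [475.12466851 314.39115896]
 [464.73014939 314.07840076]] [[595.29536927 337.9234599 ]
 [583.06350577 337.45830164]
 [486.4634052  334.13661413]
 [478.58394669 333.89362944]] [530.3028489   68.52703223] [536.20501955 316.56783856] [535.33649215 316.48501004] [536.93965798 335.90854467]
```

{"api": "apply_moves", "payload": {
  "moves": [
    [0,0.002,0.0003,0,0],
    [0,0.006,0.0003,0,0],
    [0,0.013,0.0003,0,0],
    [0,0.022,0.0003,0,0],
    [0,0.032,0.0003,0,0],
    [0,0.042,0.0003,0,0],
    [0,0.052,0.0003,0,0],
    [0,0.06,0.0003,0,0],
    [0,0.066,0.0003,0,0],
    [0,0.07,0.0003,0,0]
  ]
}}

```text
time_s: 16.1
tcp_pos: [0.5289, -0.0341, 0.0701]
eef_rot: [-0.0, 0.01, 1.0, 0.0]
contact_force: [-0.7, -1.4, -1.4]
finger_gap: 0.13
grip_force: 24.5
```

{"api": "apply_moves", "payload": {
  "moves": [
    [0,0.004,0,0,0],
    [0,0.009,0,0,0],
    [0,0.015,0,0,0],
    [0,0.022,0,0,0],
    [0,0.029,0,0,0],
    [0,0.036,0,0,0],
    [0,0.043,0,0,0],
    [0,0.049,0,0,0],
    [0,0.053,0,0,0],
    [0,0.055,0,0,0]
  ]
}}

```text
time_s: 17.1
tcp_pos: [0.5301, 0.0208, 0.0701]
eef_rot: [-0.0, 0.01, 1.0, 0.0]
contact_force: [-1.2, -1.3, -1.7]
finger_gap: 0.125
grip_force: 24.5
```

Run:
```python
from h import *
plan([.1],.06)
o=robot.get_obs();print(o["ft_torque"],o["finger_gap"])
t=robot.grab_frame("top");np.save("t7.npy",t)
for n,k in (("wrist",0),):
    f=robot.grab_frame(n)
cv2.imwrite("pics/w7.png",np.vstack([cv2.resize(t[165:250,95:365],(800,252),interpolation=cv2.INTER_CUBIC),cv2.resize(f[60:260,240:640],(800,340))])[...,::-1])
print(world([[154.4,207]],.04,cam("top")))
```

```text
t 17.1 tcp [0.5301 0.0208 0.0701] a,e,phi [-1.9228e+02 -1.0000e-02  3.0000e-02] F [-1.22 -1.34 -1.68]
[-0.0000, 0.1000, 0.0000, 0.000, 0]
[-0.07037308  0.04521163  0.03239144] 0.125371837197536
[[0.53455796 0.33339045]]
```

View pics/w7.png

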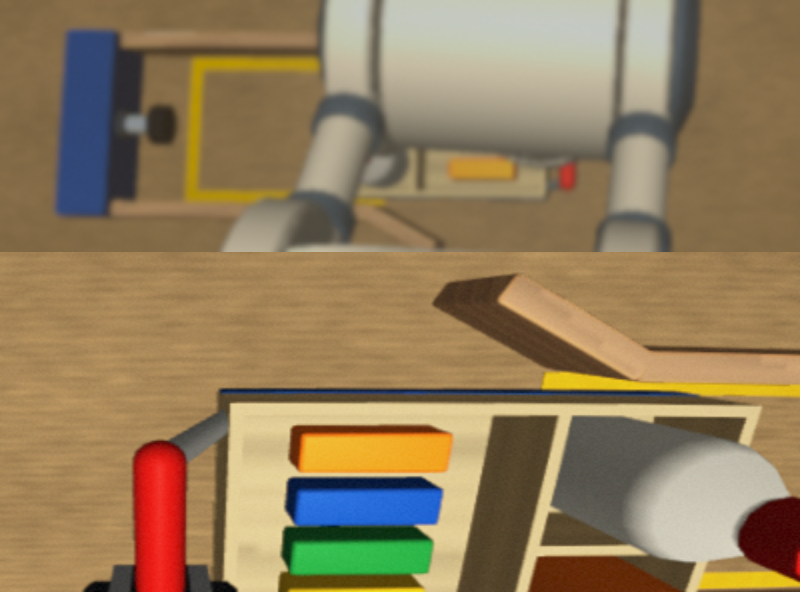

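{"api": "apply_moves", "payload": {
  "moves": [
    [0,0.003,0.0002,0,0],
    [0,0.007,0.0002,0,0],
    [0,0.012,0.0002,0,0],
    [0,0.018,0.0002,0,0],
    [0,0.024,0.0002,0,0],
    [0,0.03,0.0002,0,0],
    [0,0.036,0.0002,0,0],
    [0,0.041,0.0002,0,0],
    [0,0.045,0.0002,0,0],
    [0,0.047,0.0002,0,0]
  ]
}}

```text
time_s: 18.2
tcp_pos: [0.531, 0.0678, 0.0699]
eef_rot: [-0.0, 0.01, 1.0, 0.0]
contact_force: [-2.0, -0.5, 1.9]
finger_gap: 0.127
grip_force: 24.8
```

{"api": "apply_moves", "payload": {
  "moves": [
    [0,0.003,0,0,0],
    [0,0.007,0,0,0],
    [0,0.012,0,0,0],
    [0,0.018,0,0,0],
    [0,0.024,0,0,0],
    [0,0.03,0,0,0],
    [0,0.036,0,0,0],
    [0,0.041,0,0,0],
    [0,0.045,0,0,0],
    [0,0.047,0,0,0]
  ]
}}

```text
time_s: 19.2
tcp_pos: [0.532, 0.1147, 0.0699]
eef_rot: [-0.0, 0.01, 1.0, 0.0]
contact_force: [-2.7, -0.5, 2.4]
finger_gap: 0.125
grip_force: 24.9
```

Run:
```python
from h import *
plan([.05],.06)
o=robot.get_obs();print(o["ft_torque"],o["finger_gap"])
```

```text
t 19.2 tcp [0.532  0.1147 0.0699] a,e,phi [-9.832e+01  6.000e-02  2.000e-02] F [-2.67 -0.49  2.42]
[-0.0000, 0.0500, 0.0000, 0.001, 0]
[-0.12839228  0.4215211   0.10146833] 0.12544085460481472
```

{"api": "apply_moves", "payload": {
  "moves": [
    [0.0002,0.002,-0.0002,0,0],
    [0.0004,0.005,-0.0003,0,0],
    [0.0006,0.009,-0.0003,0,0],
    [0.0008,0.013,-0.0003,0,0],
    [0.0008,0.017,-0.0003,0,0],
    [0.0008,0.021,-0.0003,0,0],
    [0.0008,0.024,-0.0003,0,0],
    [0.0008,0.0265,-0.0003,0,0],
    [0.0008,0.028,-0.0003,0,0],
    [0.0008,0.029,-0.0003,0,0]
  ]
}}

```text
time_s: 20.2
tcp_pos: [0.5318, 0.1434, 0.0702]
eef_rot: [-0.0, 0.01, 1.0, -0.0]
contact_force: [0.0, -0.2, -1.8]
finger_gap: 0.129
grip_force: 24.5
```

{"api": "apply_moves", "payload": {
  "moves": [
    [0,0.0003,0,0,0],
    [0,0.0007,0,0,0],
    [0,0.0011,0,0,0],
    [0,0.0015,0,0,0],
    [0,0.0019,0,0,0],
    [0,0.0023,0,0,0],
    [0,0.0026,0,0,0],
    [0,0.0028,0,0,0],
    [0,0.003,0,0,0],
    [0,0.003,0,0,0]
  ]
}}

```text
time_s: 21.2
tcp_pos: [0.5319, 0.1463, 0.0702]
eef_rot: [-0.0, 0.01, 1.0, 0.0]
contact_force: [-0.2, -0.3, -1.3]
finger_gap: 0.125
grip_force: 24.5
```

Run:
```python
from h import *
plan([],.06)
o=robot.get_obs();print(o["ft_torque"],o["finger_gap"])
```

```text
t 21.2 tcp [0.5319 0.1463 0.0702] a,e,phi [-6.671e+01  7.800e-01  1.000e-02] F [-0.17 -0.32 -1.26]
[-0.06221407  0.04264878  0.03982867] 0.12527538925412882
```

{"api": "apply_moves", "payload": {
  "moves": [
    [0,0.0004,0.0001,0,0],
    [0,0.0008,0.0001,0,0],
    [0,0.0012,0.0001,0,0],
    [0,0.0016,0.0001,0,0],
    [0,0.002,0.0001,0,0],
    [0,0.0024,0.0001,0,0],
    [0,0.0028,0.0001,0,0],
    [0,0.003,0.0001,0,0],
    [0,0.003,0.0001,0,0],
    [0,0.003,0.0001,0,0]
  ]
}}

```text
time_s: 22.2
tcp_pos: [0.5319, 0.1493, 0.0701]
eef_rot: [-0.0, 0.01, 1.0, 0.0]
contact_force: [-0.4, 0.9, -0.8]
finger_gap: 0.129
grip_force: 24.5
```

{"api": "apply_moves", "payload": {
  "moves": [
    [0,0.0004,0,0,0],
    [0,0.0008,0,0,0],
    [0,0.0012,0,0,0],
    [0,0.0016,0,0,0],
    [0,0.002,0,0,0],
    [0,0.002,0,0,0],
    [0,0.002,0,0,0],
    [0,0.002,0,0,0],
    [0,0.002,0,0,0],
    [0,0.002,0,0,0]
  ]
}}

```text
time_s: 23.2
tcp_pos: [0.532, 0.1513, 0.0701]
eef_rot: [-0.0, 0.01, 1.0, 0.0]
contact_force: [0.0, 0.8, -0.9]
finger_gap: 0.127
grip_force: 24.5
```

{"api": "apply_moves", "payload": {
  "moves": [
    [0,0.0004,0,0,0],
    [0,0.0008,0,0,0],
    [0,0.0012,0,0,0],
    [0,0.0016,0,0,0],
    [0,0.002,0,0,0],
    [0,0.002,0,0,0],
    [0,0.002,0,0,0],
    [0,0.002,0,0,0],
    [0,0.002,0,0,0],
    [0,0.002,0,0,0]
  ]
}}

```text
time_s: 24.2
tcp_pos: [0.532, 0.1533, 0.0701]
eef_rot: [-0.0, 0.01, 1.0, 0.0]
contact_force: [0.3, -0.2, -0.8]
finger_gap: 0.127
grip_force: 24.5
```

{"api": "apply_moves", "payload": {
  "moves": [
    [0,0.0004,0,0,0],
    [0,0.0008,0,0,0],
    [0,0.0012,0,0,0],
    [0,0.0016,0,0,0],
    [0,0.002,0,0,0],
    [0,0.002,0,0,0],
    [0,0.002,0,0,0],
    [0,0.002,0,0,0],
    [0,0.002,0,0,0],
    [0,0.002,0,0,0]
  ]
}}

```text
time_s: 25.2
tcp_pos: [0.5321, 0.1553, 0.0701]
eef_rot: [0.0, 0.01, 1.0, 0.0]
contact_force: [-0.1, 1.1, -1.4]
finger_gap: 0.127
grip_force: 24.5
```

{"api": "apply_moves", "payload": {
  "moves": [
    [0,0.0004,0,0,0],
    [0,0.0008,0,0,0],
    [0,0.0012,0,0,0],
    [0,0.0016,0,0,0],
    [0,0.002,0,0,0],
    [0,0.002,0,0,0],
    [0,0.002,0,0,0],
    [0,0.002,0,0,0],
    [0,0.002,0,0,0],
    [0,0.002,0,0,0]
  ]
}}

```text
time_s: 26.2
tcp_pos: [0.5321, 0.1573, 0.0701]
eef_rot: [-0.0, 0.01, 1.0, -0.0]
contact_force: [0.2, 0.3, -2.0]
finger_gap: 0.125
grip_force: 24.5
```

{"api": "apply_moves", "payload": {
  "moves": [
    [0,0.0004,0,0,0],
    [0,0.0008,0,0,0],
    [0,0.0012,0,0,0],
    [0,0.0016,0,0,0],
    [0,0.002,0,0,0],
    [0,0.002,0,0,0],
    [0,0.002,0,0,0],
    [0,0.002,0,0,0],
    [0,0.002,0,0,0],
    [0,0.002,0,0,0]
  ]
}}

```text
time_s: 27.2
tcp_pos: [0.5322, 0.1593, 0.0701]
eef_rot: [0.0, 0.01, 1.0, -0.0]
contact_force: [1.1, -5.1, 1.1]
finger_gap: 0.128
grip_force: 24.7
```

{"api": "apply_moves", "payload": {
  "moves": [
    [0,0.0003,0,0,0],
    [0,0.0006,0,0,0],
    [0,0.0009,0,0,0],
    [0,0.0011,0,0,0],
    [0,0.0011,0,0,0],
    [0,0.0011,0,0,0],
    [0,0.0011,0,0,0],
    [0,0.0011,0,0,0],
    [0,0.0011,0,0,0],
    [0,0.0011,0,0,0]
  ]
}}

```text
time_s: 28.2
tcp_pos: [0.5322, 0.1602, 0.0701]
eef_rot: [0.0, 0.01, 1.0, -0.0]
contact_force: [-1.0, -7.6, 1.5]
finger_gap: 0.13
grip_force: 24.8
```

Run:
```python
from h import *
plan([],.06)
for _ in range(3):
    robot.grab_frame("top");o=robot.get_obs();print(o["contact_force"],o["ft_torque"])
```

```text
t 28.2 tcp [0.5322 0.1602 0.0701] a,e,phi [-5.283e+01  7.600e-01  1.000e-02] F [-1.   -7.6   1.47]
[-0.76954052 -6.98585403  2.11102721] [-1.06692493  0.0281127   0.04489117]
[-1.10045371 -6.62057901  2.43955995] [-1.13901203  0.09531194  0.05914066]
[ 3.42008053e-03 -6.56936445e+00  1.39233700e+00] [-1.12062812  0.03702061 -0.02240397]
```

{"api": "apply_moves", "payload": {
  "moves": [
    [0,0.0003,0,0,0],
    [0,0.0005,0,0,0],
    [0,0.0005,0,0,0],
    [0,0.0005,0,0,0],
    [0,0.0005,0,0,0],
    [0,0.0005,0,0,0],
    [0,0.0005,0,0,0],
    [0,0.0005,0,0,0],
    [0,0.0005,0,0,0],
    [0,0.0005,0,0,0]
  ]
}}

```text
time_s: 29.35
tcp_pos: [0.5322, 0.1606, 0.0701]
eef_rot: [-0.0, 0.01, 1.0, -0.0]
contact_force: [0.7, -8.4, 2.2]
finger_gap: 0.128
grip_force: 24.9
```

Run:
```python
from h import *
F=[]
for _ in range(10):
    robot.grab_frame("top");F.append(robot.get_obs()["contact_force"])
print(np.mean(F,0),np.std(F,0));plan([],.06)
```

```text
[ 0.01447105 -7.74318115  2.1202899 ] [0.45760545 0.50277903 0.40162587]
t 29.85 tcp [0.5322 0.1606 0.0701] a,e,phi [-5.242e+01  7.800e-01  1.000e-02] F [-0.37 -7.88  2.34]
```

{"api": "apply_moves", "payload": {
  "moves": [
    [0,-0.0003,0,0,0],
    [0,-0.0006,0,0,0],
    [0,-0.0009,0,0,0],
    [0,-0.0012,0,0,0],
    [0,-0.0015,0,0,0],
    [0,-0.0018,0,0,0],
    [0,-0.0021,0,0,0],
    [0,-0.0024,0,0,0],
    [0,-0.0025,0,0,0],
    [0,-0.0025,0,0,0]
  ]
}}

```text
time_s: 30.85
tcp_pos: [0.5321, 0.1585, 0.0701]
eef_rot: [-0.0, 0.01, 1.0, 0.0]
contact_force: [0.1, -3.0, 0.1]
finger_gap: 0.124
grip_force: 24.6
```

Run:
```python
from h import *
for k in range(2):
    F=[]
    for _ in range(10):
        robot.grab_frame("top");F.append(robot.get_obs()["contact_force"])
    print(np.mean(F,0))
```

```text
[ 0.05987445 -2.5169436  -0.29140092]
[-0.29147085 -2.27755957 -0.47282812]
```

{"api": "apply_moves", "payload": {
  "moves": [
    [0,-0.0002,0,0,0],
    [0,-0.0004,0,0,0],
    [0,-0.0006,0,0,0],
    [0,-0.0007,0,0,0],
    [0,-0.0007,0,0,0],
    [0,-0.0007,0,0,0],
    [0,-0.0007,0,0,0],
    [0,-0.0007,0,0,0],
    [0,-0.0007,0,0,0],
    [0,-0.0007,0,0,0]
  ]
}}

```text
time_s: 32.85
tcp_pos: [0.5321, 0.1577, 0.0701]
eef_rot: [0.0, 0.01, 1.0, 0.0]
contact_force: [0.3, -0.2, -1.0]
finger_gap: 0.128
grip_force: 24.6
```

Run:
```python
from h import *
F=[]
for _ in range(10):
    robot.grab_frame("top");F.append(robot.get_obs()["contact_force"])
print(np.mean(F,0))
```

```text
[ 0.14876852 -0.67676993 -1.40863994]
```

{"api": "apply_moves", "payload": {
  "moves": [
    [0,0,0.0002,0,0],
    [0,0,0.0003,0,0],
    [0,0,0.0003,0,0.012],
    [0,0,0.0003,0,0.014],
    [0,0,0.0003,0,0.018],
    [0,0,0.0003,0,0.024],
    [0,0,0.0003,0,0.03],
    [0,0,0.0003,0,0.032],
    [0,0,0.0003,0,0.032],
    [0,0,0.0003,0,0.032]
  ]
}}

```text
time_s: 34.35
tcp_pos: [0.5321, 0.1577, 0.0698]
eef_rot: [-0.0, 0.01, 1.0, -0.0]
contact_force: [-0.8, 0.4, 0.1]
finger_gap: 0.374
grip_force: 0.0
```

Run:
```python
from h import *
o=robot.get_obs();print(o["contact_force"],o["finger_gap"])
f=robot.grab_frame("wrist");c=cam("wrist",o)
red=colour(f,(0,150,70),(6,255,255))|colour(f,(174,150,70),(180,255,255))
n,l,s,_=cv2.connectedComponentsWithStats(red.astype(np.uint8))
for k in np.argsort(-s[1:,4])[:2]+1:
    v,u=np.nonzero(l==k);w=world(np.c_[u,v],.115,c)*1000;d=np.linalg.svd(w-w.mean(0),full_matrices=False)[2][0];print(s[k],w.mean(0),d)
```

```text
[-0.75332644  0.42568785  0.11772181] 0.3742276650850292
[ 306  171   27  186 4425] [526.52651404 157.50559085] [ 0.99983646 -0.01808476]
[614 231  26  23 244] [518.81922083 313.51495203] [-0.40685307 -0.91349361]
```

{"api": "apply_moves", "payload": {
  "moves": [
    [0,0,-0.003,0,0.032],
    [0,0,-0.01,0,0.032],
    [0,0,-0.02,0,0.032],
    [0,0,-0.035,0,0.032],
    [0,0,-0.055,0,0.032],
    [0,0,-0.08,0,0.032],
    [0,0,-0.11,0,0.032],
    [0,0,-0.14,0,0.032],
    [0,0,-0.16,0,0.032],
    [0,0,-0.17,0,0.032]
  ]
}}

```text
time_s: 35.4
tcp_pos: [0.5328, 0.1578, 0.2425]
eef_rot: [0.002, 0.01, 1.0, 0.0]
contact_force: [-0.2, -0.2, -0.3]
finger_gap: 0.376
grip_force: 0.0
```

{"api": "apply_moves", "payload": {
  "moves": [
    [0,-0.02,0,0,0.032],
    [0,-0.05,0,0,0.032],
    [0,-0.09,0,0,0.032],
    [0,-0.13,0,0,0.032],
    [0,-0.17,0,0,0.032],
    [0,-0.21,0,0,0.032],
    [0,-0.25,0,0,0.032],
    [0,-0.28,0,0,0.032],
    [0,-0.3,0,0,0.032],
    [0,-0.3,0,0,0.032]
  ]
}}

```text
time_s: 36.4
tcp_pos: [0.5255, -0.1444, 0.2395]
eef_rot: [-0.0, 0.012, 1.0, -0.0]
contact_force: [-0.5, -0.5, -0.5]
finger_gap: 0.378
grip_force: 0.0
```

Run:
```python
from h import *
t=robot.grab_frame("top");c=cam("top");t0=cv2.imread("pics/top0.png")[...,::-1].astype(float)
red=colour(t,(0,150,90),(8,255,255))|colour(t,(172,150,90),(180,255,255));red[:, :200]=0;red[:,260:]=0;red[:170]=0;red[250:]=0
v,u=np.nonzero(red);w=world(np.c_[u,v],.115,c)*1e3
print(len(w),w.mean(0),np.linalg.svd(w-w.mean(0),full_matrices=False)[2][0] if len(w)>3 else "")
for q in("glue_bottle","paint_bottle","tape_roll","bead_bowl","jar","blue_paint","clay_block","brush_pot"):
    for n in("top","scene"):
        if n=="scene" and q=="glue_bottle": robot.grab_frame("scene")
        r=robot.recognise(q,n)
        if r: print(q,n,r[0]["conf"],np.round(r[0]["bbox"],1))
# pad: dark pixels in row band
print([(i,int(t[205:209,i].mean())) for i in range(140,170)])
```

```text
229 [533.16646121 160.4440391 ] [-0.99966092  0.02603911]
glue_bottle top 0.82 [158.  218.7  30.4  25.4]
glue_bottle scene 0.96 [431.8 261.2  15.8  33.2]
paint_bottle top 0.55 [159.2 193.4  23.4  21.5]
paint_bottle scene 0.87 [417.  271.1  21.6  26.9]
tape_roll scene 0.85 [243.2 236.2  31.5  27.3]
bead_bowl top 0.88 [428.5 290.8  34.8  44.5]
bead_bowl scene 0.9 [320.1 175.3  28.2  14.3]
jar top 0.59 [313.6 121.9  27.5  34.6]
jar scene 0.96 [270.2 251.1  20.5  35.9]
blue_paint top 0.32 [157.9 215.4  26.   24.1]
blue_paint scene 0.9 [213.2 203.6  24.2  35.6]
clay_block top 0.88 [259.7 111.2  38.   39.1]
clay_block scene 0.73 [290.6 285.4  36.5  24.7]
brush_pot top 0.74 [172.6  98.   50.3  52. ]
brush_pot scene 0.66 [337.5 309.2  36.4  81.1]
[(140, 132), (141, 132), (142, 129), (143, 114), (144, 82), (145, 70), (146, 96), (147, 115), (148, 110), (149, 97), (150, 94), (151, 97), (152, 102), (153, 107), (154, 114), (155, 118), (156, 119), (157, 119), (158, 116), (159, 114), (160, 111), (161, 108), (162, 109), (163, 111), (164, 111), (165, 111), (166, 112), (167, 113), (168, 114), (169, 115)]
```

```bash
python3 -c "
from workcell import robot
print(robot.hand_in())"
```

```text
the job is handed in; nothing more can be done
None
```

The caddy is parked straight in the bay, let go with its nose at the buffer after a steady push of about 8 N for over a second, and the job is handed in (verdict not shown): both bottles are standing and the bystanders look unmoved. I judged the castors straight from about 27 cm of forward rolling before the bay, and the last nose contact from force readings, not from a picture.

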